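# Unstick the franking machine's ink cartridge

### The arm

A 6-joint arm with a two-finger parallel gripper is mounted at the origin on a cart in front of the work surface, level with it; the furniture and walls round the work are solid. World frame = base frame: x ahead of the robot, y to its left, z up, the work surface at z = 0. Lengths are in m, angles in rad, forces in N, time in s.
With the tool pointing down it reaches from about 0.425 to 0.925 m from the base axis. Payload 12.5 kg.
Tool frame: the origin (TCP) lies between the finger pads; the fingertips stand 25 mm ahead of it and the grasp point (between the pads) lies 6 mm ahead of it; z points along the fingers, y is the line along which they close (so a half turn about z gives the same grasp; the last joint's range is limited). The gripper opens to 85 mm and grips with 20 to 120 N. Pads are 22 mm wide; open, the fingers measure 114 mm over their backs; the gripper's body (76 mm by 85 mm) begins 54 mm behind the grasp point. The pads swing forward as they close: fully open they stand 13 mm farther back than shut.
Start: joints at [-1.223, 0.491, 1.559, -0, 1.092, -0.106], TCP at [0.274, -0.562, 0.256] pointing down, gripper open.
Joint ranges: [-3.1, 3.1], [-0.84, 2.19], [0.05, 2.79], [-1.13, 4.28], [0.06, 2.93], [-2.69, 2.69]. Speed limits (rad/s): [2.22, 2.22, 2.79, 3.14, 3.14, 3.14].

### API

Orientations are given as a 3x3 rotation matrix whose columns are the frame's x, y, z axes.
In Python, from plant import bot, cams, readout, job_done gives the robot as it stands (bot), with the cameras (cams), the readings (readout) and the job as plain functions.
- The arm moves only by the tool creep_tool, called after "Emit:" as name(argument=value, ...), one argument or row to a line, values as JSON. Schema: {"type":"object","properties":{"steps":{"type":"array","items":{"type":"array","items":{"type":"number"},"minItems":6,"maxItems":6},"minItems":1,"maxItems":12},"aperture":{"type":"number"},"clamp_n":{"type":"number"},"only":{"type":"string"},"quiet":{"type":"boolean"},"lines":{"type":"string"}},"required":["steps"],"additionalProperties":false}. steps is a list of rows, 1 to 12 of them, each of 6 numbers: dx, dy, dz in shares of the most that a row can go, 1 being 50 mm, then a rotation vector rx, ry, rz in a scale on which 1.0 is 45 degrees; each row shifts and turns the commanded pose from where the row before left it, along the tool's axes as they then stand; what a row does not reach is not made up. A row lasts 1/10 s, in which the tool goes at most 0.05 m and 0.15 rad, less where a joint would pass 70% of its speed; a pose out of reach is approached as far as the arm can. aperture is the finger opening in m, set as the call begins (left out keeps the last). The fingers move at their own pace and stop on an object; clamp_n is the grip in N (left out, the last holds). Time passes only in rows, so rows that do not move let the fingers close. The tool returns the time, the measured TCP pose, the force, the opening and the grip force at its end. only (a regular expression) keeps the lines of the reply that match it, lines (a string "A,B") keeps lines A to B, and quiet returns only ok. No shift or turn number may pass 1 either way. Input that does not fit is refused with a message, and nothing moves.
- readout.sense(): the state, without advancing time (a new reading comes with each control period).
- cams.capture(name): name is "scene" or "top" or "wrist"; returns (picture, depth): 480x640x3 uint8, red, green, blue; 480x640 float32, m along the optical axis (not along the pixel's ray), 0 where there is no reading.
- cams.calibration(name): a dict with "fovy" (degrees; the focal length in pixels is half the picture's height over the tangent of half this angle, whatever the lens; pixels are square), "cx", "cy" (the principal point, pixels), "dist" ([k1, k2, p1, p2, k3] as OpenCV has them; the pictures are not rectified), "R" (3x3) and "t" (3): a world point X has camera coordinates R X + t. Camera axes: x right, y down, z forward; pixel columns grow to the right and rows downward; lengths in m; the calibration is good to about 2 mm. A picture is of the moment at which its call begins: read the wrist's pose just before it. calibration takes no time and is no camera call; for the wrist camera it gives the pose at the moment of the call.
- job_done(): hands the job in; it is judged then, once.
The state is a dict: "time_s": time; "joints": joint angles; "qd": joint speeds; "joint_torque": joint torques, N m; "eef_pos": TCP position; "tcp_rot": TCP orientation; "force": force on the tool from outside, world axes, zero at the start; "wrist_torque": the same for the moment, N m; "opening": finger opening in m; "gripper_force": force on a finger pad.
Only numpy, scipy, OpenCV 4.12 (cv2) and the standard library are available. Lean on these libraries where they do the work, as an engineer would, in place of code of your own. Each camera call takes 0.05 s, during which the arm holds its last target. There are 200 camera calls.

### The job

The franking machine is back from service with its ink cartridge wedged tight in its bay under a plastic transport clip. Lift the clip off and drop it into the open grey scrap tray, then take the cartridge by its grip fin and rock it side to side, along the length of its bay, until both of its ends have worked free of the sprung catches; do not tug it straight out, because the machine must stay standing on the table where it is. Finish still holding the cartridge, steady and level, straight over its bay and just clear of it, with its underside about 2 cm above the bay's mouth (so that the contacts can be wiped and any drip falls back in); do not put it down or let go, and leave the other things on the table alone.

Things in the scene. Friction and masses are not known exactly. Their poses are not given: they have to be found in the camera images.
- machine: Desktop franking machine, 190 (x) x 230 (y) mm, 2.8 kg, loose on rubber feet. Origin: centre of its underside; x from its front (low letter track) to its back, y to its left, z up. Behind the track a head: grey middle module, flat top at z = 88 mm, with the cartridge bay; white side modules to z = 90 mm; keys and tilted display (to z = 118 mm) on the right one (y -53 to -115 mm).
- bay_mouth (a point): Centre of the bay's mouth, at machine (20, 0, 92) mm, axes as the machine's. The bay is a pit 70 mm long (y), 28 mm wide (x) and 36 mm deep below this point; its black bezel, 6 mm wide, stands 4 mm above the module's top. The seated cartridge has 1 mm play on either side in x and 6 mm at either end in y.
- catch (a point): Nose of the sprung steel catch at the bay's +y end, 8 mm below the mouth; a like one at the -y end. Round (radius 3 mm), they clamp the cartridge's ends with 12 N and yield outwards 5.5 mm. One end of the cartridge lifts past its catch with about 20 N (15 to 20 N sideways at the fin, tipping it); both at once, pulled straight up, take 35 to 50 N, more than the machine's weight of 27 N.
- cartridge: Black ink cartridge, about 90 g: body 58 (y) x 26 (x) x 50 mm high, on top an upright grip fin 36 (y) x 12 (x) x 26 mm high. Origin: centre of its underside, 36 mm below the mouth when seated; axes as the machine's. Each end face (y = +-29 mm) has two V-shaped cross ribs, 2.5 mm proud, 24 and 16.5 mm above the underside, below the catches at the start.
- cartridge_grip (a point): On the cartridge's axis, 71 mm above its underside, 5 mm below the fin's top, 21 mm above its root. Grip across the 12 mm (x). An end raised 7.5 mm has one rib past its catch and stays up, raised 15 mm both. So tip the fin 7 to 12 degrees (10 to 15 mm at this height) along y one way, then the other, pulling lightly upward: it comes up a few mm with each stroke.
- clip: White plastic transport clip, about 50 g: an upside-down U standing loose on the middle module, over the cartridge. 96 (y) x 34 mm (x), legs at y = +-46 mm (4 mm thick), top face 52 mm above its feet, on it a grip rib 44 (y) x 10 mm (x) up to 77 mm above the feet. Origin: centre between the foot soles. Lift it 50 mm straight up to clear the fin.
- clip_grip (a point): Centre of the clip's grip rib, 66 mm above its feet on its axis; grip across the 10 mm thickness (x).
- tray: Open grey plastic scrap tray, fixed to the table, 150 (x) x 175 (y) x 60 mm high, walls 4 mm with an 8 mm rim, floor 4 mm. Origin: centre of its underside. To the left or the right of the machine (on the right, a paper trimmer's handle, under 80 mm high, lies behind it).
- parcel: Grey taped parcel, 143 x 204 x 48 mm, origin under its centre, on the other side of the machine from the tray; leave alone.
- moistener: Green bottle with white cap, 33 mm round, 95 mm high, origin under its centre, behind the machine; leave alone.
- stapler: Red and black stapler, 36 x 150 x 53 mm, behind on the left; leave alone.
- tape_dispenser: Black desk tape dispenser, 58 x 160 x 70 mm, behind on the right; leave alone.

How it is judged:
On the way, in this order (a step that is already met when the one before it is completed fails the run):
1. the transport clip lies in the tray, let go (x of clip in the frame of tray between -0.068 and 0.068 m and y of clip in the frame of tray between -0.082 and 0.082 m and x of clip_grip in the frame of tray between -0.068 and 0.068 m and y of clip_grip in the frame of tray between -0.082 and 0.082 m and z of clip in the frame of tray below 0.085 m and z of clip_grip in the frame of tray below 0.095 m and contact force between clip and the fingers below 0.05 N and linear speed of clip below 0.05 m/s), for 0.3 s.
2. the cartridge is tipped to one side by at least 4 degrees while it is still in its bay (angle between cartridge's own z axis and vertical above 0.07 rad and z of cartridge in the frame of bay_mouth below -0.012 m), for 0.04 s.
At the end, for the whole second after the job is handed in: The clip lies in the tray, let go. The gripper still holds the cartridge, at rest, upright within 8 degrees, its underside 6 to 45 mm above the bay mouth and within 20 mm sideways of the bay's centre, touching nothing but the fingers. The machine stands on the table within 30 mm of where it was (all of step 1 and z of cartridge in the frame of bay_mouth between 0.006 and 0.045 m and horizontal distance between cartridge and bay_mouth below 0.02 m and angle between cartridge's own z axis and vertical below 0.15 rad and linear speed of cartridge below 0.03 m/s and contact force between the fingers and cartridge above 1 N and contact force between cartridge and machine below 0.1 N and contact force between the arm and machine below 0.5 N and distance of machine from where it was at the start of the episode below 0.03 m and angle between machine's own z axis and vertical below 0.03 rad and height (world z) of machine below 0.004 m); the arm keeps its last pose, push and grip.
It fails at once if the machine is lifted off the table (over 5 mm), tipped (over 5 degrees) or shoved (over 40 mm) (height (world z) of machine above 0.005 m or angle between machine's own z axis and vertical above 0.09 rad or distance of machine from where it was at the start of the episode above 0.04 m).
It fails at once if a bystander is pushed more than 40 mm (distance of any of parcel, moistener, stapler, tape_dispenser from where it was at the start of the episode above 0.04 m).
It also fails if it takes over 61 s, if anything falls off the work surface, if the arm or the gripper's body presses on something with over 40 N, if the wrist force passes 120 N, or if a joint passes its speed limit or range.

## Working session

There is one attempt and no reset: what is moved stays moved. The work goes in short steps, Python scripts to look and compute and a tool call to move; the robot and the scene stay as the last step left them, time stands still between calls to the robot, and variables do not carry over. Pictures are saved under pics/ and viewed, at most 10 in all, crops included, and the job is handed in when it is done.

```bash
ls; mkdir -p pics; python3 - <<'E'
from plant import bot, cams, readout, job_done
import cv2,numpy as np
s=readout.sense();print(s['eef_pos'],s['tcp_rot'],s['opening'],s['time_s'])
for n in("scene","top"):
    p,d=cams.capture(n);cv2.imwrite(f"pics/{n}0.png",p[:,:,::-1]);np.save(f"{n}0.npy",d)
    c=cams.calibration(n);print(n,c)
E
```

```text
pics
plant.py
[ 0.27392732 -0.56154349  0.25571457] [[ 8.98817259e-01  4.38323397e-01 -3.67363033e-04]
 [ 4.38323530e-01 -8.98816641e-01  1.06287917e-03]
 [ 1.35692802e-04 -1.11635800e-03 -9.99999368e-01]] 0.08518539104658833 0.0
scene {'fovy': 53.45553894186742, 'cx': 326.018378855933, 'cy': 237.35735730358292, 'dist': array([-0.10302077,  0.        ,  0.        ,  0.        ,  0.        ]), 'R': array([[-0.60392925, -0.79689779, -0.01494577],
       [-0.40553207,  0.32336756, -0.85497202],
       [ 0.68615829, -0.51028162, -0.51845874]]), 't': array([0.39593649, 0.32327428, 0.75857353])}
top {'fovy': 53.52835990458329, 'cx': 311.9753617571776, 'cy': 251.15203959989265, 'dist': array([-0.12347568,  0.        ,  0.        ,  0.        ,  0.        ]), 'R': array([[ 0.02500005, -0.99965447, -0.00812079],
       [-0.99869483, -0.02461249, -0.0447533 ],
       [ 0.04453796,  0.00922902, -0.99896506]]), 't': array([0.04840259, 0.55943585, 1.34050649])}
```

View pics/top0.png

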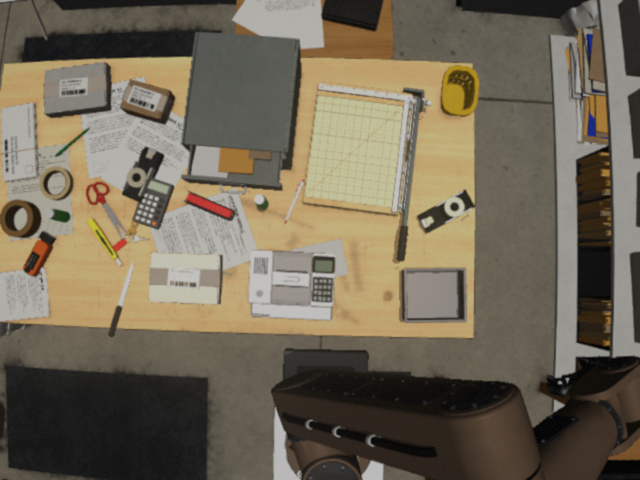

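View pics/scene0.png

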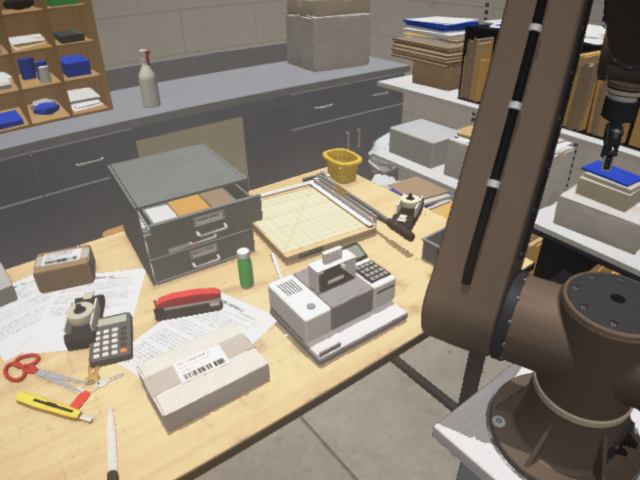

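The top picture shows the machine at about (293,283), with the clip's rib at about (291,280). The tray is at (434,294), to the right, and the parcel is at (185,278), to the left. I'll measure them now.

```bash
cat >h.py <<'E'
import numpy as np,cv2
def K(c):
    f=240/np.tan(np.radians(c['fovy'])/2); return np.array([[f,0,c['cx']],[0,f,c['cy']],[0,0,1]])
def rays(c,px):
    u=cv2.undistortPoints(np.array(px,float).reshape(-1,1,2),K(c),np.array(c['dist']),None,None,None)[:,0] if 0 else cv2.undistortPoints(np.array(px,float).reshape(-1,1,2),K(c),np.array(c['dist']))[:,0]
    return np.c_[u,np.ones(len(u))]
def world(c,px,d): # depth points
    return (rays(c,px)*np.asarray(d,float).reshape(-1,1)-c['t'])@c['R']
def plane(c,px,z):
    C=-c['R'].T@c['t']; r=rays(c,px)@c['R']; return C+r*((z-C[2])/r[:,2])[:,None]
def cloud(c,d):
    v,u=np.mgrid[0:480,0:640]; return world(c,np.c_[u.ravel(),v.ravel()],d.ravel()).reshape(480,640,3)
def rect(P): # min-area rectangle of xy points: centre,size,angle
    (cx,cy),(w,h),a=cv2.minAreaRect((P[:,:2]*1000).astype(np.float32)); return np.round([cx,cy,w,h,a],1)
E
python3 - <<'E'
from plant import bot, cams, readout, job_done
from h import *
for n in("top","scene"):
    c=cams.calibration(n);d=np.load(n+"0.npy");W=cloud(c,d);ok=d>0
    x,y,z=W[...,0],W[...,1],W[...,2]
    if n=="top": roi=(slice(230,330),slice(240,350))
    else: roi=(slice(220,370),slice(260,410))
    P=W[roi][ok[roi]]
    for a,b in((.155,.185),(.133,.15),(.08,.10),(.0,.006)):
        m=P[(P[:,2]>a)&(P[:,2]<b)]
        m=m[(m[:,0]<.9)]
        if len(m)>4: print(n,a,len(m),rect(m),np.median(m,0).round(4))
c=cams.calibration("top");d=np.load("top0.npy");W=cloud(c,d)
P=W[260:330,395:475].reshape(-1,3);m=P[(P[:,2]>.05)&(P[:,2]<.075)];print("tray",rect(m),np.median(m,0))
m=P[(P[:,2]<.075)];print(np.histogram(P[:,2],bins=np.arange(-.02,.09,.01)))
print(plane(c,[(404,268),(464,268),(466,321),(404,321)],.06).round(3))
E
```

```text
top 0.155 73 [479.6 114.6  10.2  40.1   1.5] [0.4798 0.1147 0.1648]
top 0.133 403 [479.7 115.4  93.8  33.9  87.9] [0.4787 0.1136 0.14  ]
top 0.08 3678 [480.9 115.5 228.3 143.9  88.4] [0.4743 0.1235 0.0893]
top 0.0 2752 [476.5 110.7 284.6 314.3   1.6] [0.5185 0.0886 0.0019]
scene 0.155 142 [478.8 114.5  44.9  12.1  86.6] [0.4766 0.1159 0.1627]
scene 0.133 460 [583.1 109.3  97.7 244.   87. ] [0.4749 0.1249 0.1406]
scene 0.08 3924 [480.4 117.2 226.8 147.3  88.6] [0.4559 0.151  0.0898]
scene 0.0 5449 [555.6  22.1 397.3 558.6  59.5] [0.4799 0.1244 0.0012]
tray [ 453.6 -271.6  170.7  195.3    0.8] [ 0.4311161  -0.28731052  0.05902069]
(array([   0, 1096, 3364,  136,  127,   53,   75,  439,  269,    0]), array([-0.02, -0.01,  0.  ,  0.01,  0.02,  0.03,  0.04,  0.05,  0.06,
        0.07,  0.08]))
[[ 0.516 -0.192  0.06 ]
 [ 0.52  -0.36   0.06 ]
 [ 0.373 -0.369  0.06 ]
 [ 0.371 -0.195  0.06 ]]
```

Units first: shifts go in shares of 50 mm and turns go in shares of 45 degrees. So -0.0345 m is -0.69, 0.032 m is 0.64.

Emit:
creep_tool(
  steps=[
    [0.64, -0.69, -0.1, 0, 0, 0],
    [0.64, -0.69, -0.1, 0, 0, 0],
    [0.64, -0.69, -0.1, 0, 0, 0],
    [0.64, -0.69, -0.1, 0, 0, 0],
    [0.64, -0.69, -0.1, 0, 0, 0],
    [0.64, -0.69, -0.1, 0, 0, 0],
    [0.64, -0.69, -0.1, 0, 0, 0],
    [0.64, -0.69, -0.1, 0, 0, 0],
    [0.64, -0.69, -0.1, 0, 0, 0],
    [0.64, -0.69, -0.1, 0, 0, 0],
  ],
  aperture=0.05,
)

```text
time_s: 1.1
eef_pos: [0.4104, -0.1095, 0.3065]
tcp_rot: [[0.899, 0.438, 0.0], [0.438, -0.899, -0.0], [0.0, 0.0, -1.0]]
force: [0.2, -1.3, 0.1]
opening: 0.05
gripper_force: 0.0
```

Emit:
creep_tool(
  steps=[
    [0.64, -0.69, -0.1, 0, 0, 0],
    [0.64, -0.69, -0.1, 0, 0, 0],
    [0.64, -0.69, -0.1, 0, 0, 0],
    [0, 0, 0, 0, 0, -0.1744],
    [0, 0, 0, 0, 0, -0.1744],
    [0, 0, 0, 0, 0, -0.1744],
    [0, 0, 0, 0, 0, -0.1744],
    [0, 0, 0, 0, 0, -0.1744],
    [0, 0, 0, 0, 0, -0.1744],
    [0, 0, 0, 0, 0, -0.1744],
    [0, 0, 0, 0, 0, -0.1744],
    [0, 0, 0, 0, 0, 0],
  ],
)

```text
time_s: 2.3
eef_pos: [0.4512, 0.0238, 0.3211]
tcp_rot: [[0.019, 1.0, -0.0], [1.0, -0.019, -0.0], [-0.0, -0.0, -1.0]]
force: [-0.5, -0.3, -0.5]
opening: 0.0502
gripper_force: 0.0
```

```bash
python3 - <<'E'
from plant import bot, cams, readout, job_done
import cv2,numpy as np
c=cams.calibration("wrist");p,d=cams.capture("wrist");s=readout.sense()
print(s['eef_pos'],s['tcp_rot'].round(4) if hasattr(s['tcp_rot'],'round') else s['tcp_rot'],s['joints'],s['force'],s['opening'])
cv2.imwrite("pics/w1.png",p[:,:,::-1]);np.savez("w1.npz",d=d,p=p,**c);print(c)
E
```

```text
[0.45120569 0.02375167 0.32113657] [[ 2.390e-02  9.997e-01 -3.000e-04]
 [ 9.997e-01 -2.390e-02 -0.000e+00]
 [-0.000e+00 -3.000e-04 -1.000e+00]] [-9.37586595e-02  1.70515291e-01  1.86766156e+00 -4.94497940e-05
  1.10374657e+00 -6.98177353e-02] [-0.39150095 -0.99838473  0.54152208] 0.049886326064405614
{'fovy': 67.30526475761842, 'cx': 313.91817458325244, 'cy': 243.43670403998547, 'dist': array([0.00499136, 0.        , 0.        , 0.        , 0.        ]), 'R': array([[ 9.99802476e-01, -1.98648266e-02, -6.31167280e-04],
       [-1.88891297e-02, -9.59613647e-01,  2.80686391e-01],
       [-6.18146321e-03, -2.80619026e-01, -9.59799329e-01]]), 't': array([-0.45050973, -0.02295065,  0.45009891])}
```

View pics/w1.png

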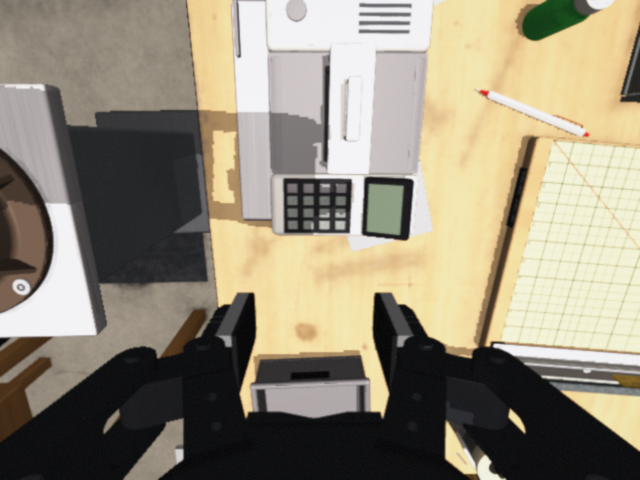

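The wrist view shows the clip's rib at about (354,108), the keypad and display at the machine's -y end, and the tray behind the fingers.

```bash
cat >meas.py <<'E'
from h import *
def meas(f):
    D=np.load(f);c={k:D[k] for k in('fovy','cx','cy','dist','R','t')};c['fovy']=float(c['fovy']);c['cx']=float(c['cx']);c['cy']=float(c['cy'])
    W=cloud(c,D['d']).reshape(-1,3)[D['d'].ravel()>0.1]
    return W[(W[:,0]>.36)&(W[:,0]<.6)&(W[:,1]>-.03)&(W[:,1]<.26)]
E
python3 - <<'E'
from meas import *
P=meas("w1.npz")
for a,b in((.155,.18),(.133,.15),(.082,.1),(.02,.05)):
    m=P[(P[:,2]>a)&(P[:,2]<b)]
    if len(m)>4:
        q=m[:,:2]-m[:,:2].mean(0);w,v=np.linalg.eigh(q.T@q)
        print(a,len(m),rect(m),np.median(m,0).round(4),"z95",np.percentile(m[:,2],95).round(4),"long axis deg",np.degrees(np.arctan2(v[1,1],v[0,1])).round(1))
E
```

```text
0.155 997 [481.  114.9  43.2  11.3  88.1] [0.4806 0.1153 0.1641] z95 0.1655 long axis deg 87.8
0.133 4632 [481.1 114.7  95.8  34.7  87.4] [0.479  0.1187 0.1395] z95 0.1407 long axis deg 87.6
0.082 28419 [481.9 103.5 207.7 144.4  88.6] [0.4672 0.1239 0.0885] z95 0.0939 long axis deg 78.1
0.02 6894 [386.9 116.6 226.3  37.6  88.6] [0.3862 0.1305 0.0225] z95 0.0245 long axis deg 88.4
```

Converted, 0.0318 m is 0.636, 0.03 m is 0.6.

Emit:
creep_tool(
  steps=[
    [0.6, 0.18, 0.4, 0, 0, 0],
    [0.6, 0.18, 0.4, 0, 0, 0],
    [0.636, 0.182, 0.4, 0, 0, 0],
    [0, 0, 0.6, 0, 0, 0],
    [0, 0, 0.6, 0, 0, 0],
    [0, 0, 0.4, 0, 0, 0],
    [0, 0, 0.2, 0, 0, 0],
    [0, 0, 0.04, 0, 0, 0],
    [0, 0, 0, 0, 0, 0],
    [0, 0, 0, 0, 0, 0],
  ],
  aperture=0.05,
)

```text
time_s: 3.35
eef_pos: [0.4807, 0.1149, 0.1702]
tcp_rot: [[0.022, 1.0, 0.002], [1.0, -0.022, 0.0], [0.0, 0.002, -1.0]]
force: [-0.5, -0.1, -0.7]
opening: 0.0497
gripper_force: 0.0
```

Emit:
creep_tool(
  steps=[
    [0, 0, 0, 0, 0, 0],
    [0, 0, 0, 0, 0, 0],
    [0, 0, 0, 0, 0, 0],
    [0, 0, 0, 0, 0, 0],
    [0, 0, 0, 0, 0, 0],
    [0, 0, 0, 0, 0, 0],
  ],
  aperture=0.0,
  clamp_n=30,
)

```text
time_s: 3.95
eef_pos: [0.4805, 0.1149, 0.1696]
tcp_rot: [[0.021, 1.0, 0.001], [1.0, -0.021, -0.0], [-0.0, 0.001, -1.0]]
force: [-0.9, -0.6, 5.2]
opening: 0.0094
gripper_force: 33.4
```

Converted, -0.045 m is -0.9, -0.04 m is -0.8.

Emit:
creep_tool(
  steps=[
    [0, 0, -0.2, 0, 0, 0],
    [0, 0, -0.6, 0, 0, 0],
    [0, 0, -0.8, 0, 0, 0],
    [0, 0, -0.8, 0, 0, 0],
    [0, 0, -0.6, 0, 0, 0],
    [-0.4, -0.024, 0, 0, 0, 0],
    [-0.8, -0.06, 0, 0, 0, 0],
    [-0.9, -0.06, 0, 0, 0, 0],
    [-0.9, -0.06, 0, 0, 0, 0],
    [-0.9, -0.06, 0, 0, 0, 0],
    [-0.9, -0.06, 0, 0, 0, 0],
    [-0.9, -0.06, 0, 0, 0, 0],
  ],
)

```text
time_s: 5.15
eef_pos: [0.4544, -0.1712, 0.3199]
tcp_rot: [[0.021, 1.0, 0.0], [1.0, -0.021, -0.0], [-0.0, 0.0, -1.0]]
force: [1.2, -0.7, -0.4]
opening: 0.0091
gripper_force: 32.6
```

Emit:
creep_tool(
  steps=[
    [-0.9, -0.06, 0, 0, 0, 0],
    [-0.8, -0.06, 0, 0, 0, 0],
    [-0.5, -0.04, 0, 0, 0, 0],
    [0, 0, 0, 0, 0, 0],
    [0, 0, 0, 0, 0, 0],
  ],
)

```text
time_s: 5.65
eef_pos: [0.4445, -0.2794, 0.3194]
tcp_rot: [[0.022, 1.0, -0.0], [1.0, -0.022, 0.0], [0.0, -0.0, -1.0]]
force: [-0.4, 1.1, -0.2]
opening: 0.0092
gripper_force: 32.6
```

```bash
python3 - <<'E'
from plant import bot, cams, readout, job_done
from h import *
p,d=cams.capture("scene");cv2.imwrite("pics/s2.png",p[:,:,::-1])
p,d=cams.capture("top");cv2.imwrite("pics/t2.png",cv2.resize(p[200:360,220:500,::-1],None,fx=2.5,fy=2.5))
E
```

```text
(no output)
```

View pics/t2.png

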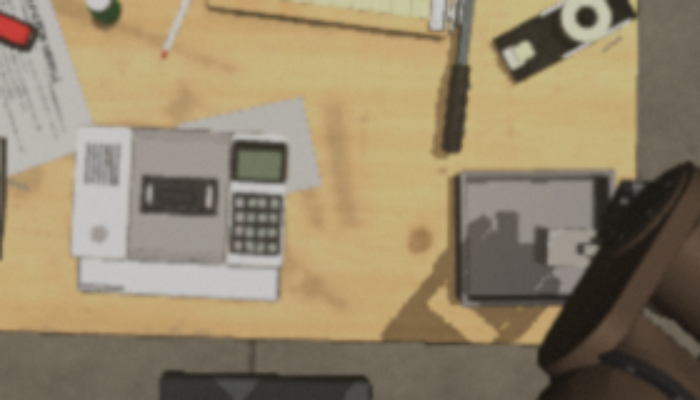

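Converted, 0.045 m is 0.9, 0.03 m is 0.6.

Emit:
creep_tool(
  steps=[
    [0, 0, 0.6, 0, 0, 0],
    [0, 0, 0.9, 0, 0, 0],
    [0, 0, 0.9, 0, 0, 0],
    [0, 0, 0.9, 0, 0, 0],
    [0, 0, 0.6, 0, 0, 0],
    [0, 0, 0.4, 0, 0, 0],
    [0, 0, 0.24, 0, 0, 0],
    [0, 0, 0, 0, 0, 0],
  ],
)

```text
time_s: 6.55
eef_pos: [0.4448, -0.2785, 0.0915]
tcp_rot: [[0.02, 1.0, -0.001], [1.0, -0.02, 0.001], [0.001, -0.001, -1.0]]
force: [-0.3, -1.3, 0.1]
opening: 0.0095
gripper_force: 32.5
```

Emit:
creep_tool(
  steps=[
    [0, 0, 0, 0, 0, 0],
    [0, 0, 0, 0, 0, 0],
    [0, 0, 0, 0, 0, 0],
    [0, 0, 0, 0, 0, 0],
    [0, 0, 0, 0, 0, 0],
  ],
  aperture=0.03,
)

```text
time_s: 7.05
eef_pos: [0.4449, -0.2795, 0.0927]
tcp_rot: [[0.021, 1.0, 0.001], [1.0, -0.021, -0.0], [-0.0, 0.001, -1.0]]
force: [0.1, 0.1, 0.4]
opening: 0.0301
gripper_force: 0.0
```

Emit:
creep_tool(
  steps=[
    [0, 0, -0.2, 0, 0, 0],
    [0, 0, -0.6, 0, 0, 0],
    [0, 0, -0.9, 0, 0, 0],
    [0, 0, -0.9, 0, 0, 0],
    [0, 0, -0.9, 0, 0, 0],
    [0, 0, -0.9, 0, 0, 0],
  ],
  aperture=0.05,
)

```text
time_s: 7.65
eef_pos: [0.4443, -0.279, 0.3151]
tcp_rot: [[0.021, 1.0, 0.001], [1.0, -0.021, -0.0], [-0.0, 0.001, -1.0]]
force: [0.6, -0.4, 0.2]
opening: 0.05
gripper_force: 0.0
```

Converted, 0.045 m is 0.9, 0.03 m is 0.6.

Emit:
creep_tool(
  steps=[
    [0.4, 0.04, 0, 0, 0, 0],
    [0.8, 0.08, 0, 0, 0, 0],
    [0.9, 0.08, 0, 0, 0, 0],
    [0.9, 0.08, 0, 0, 0, 0],
    [0.9, 0.08, 0, 0, 0, 0],
    [0.9, 0.08, 0, 0, 0, 0],
    [0.8, 0.08, 0, 0, 0, 0],
    [0.6, 0.06, 0, 0, 0, 0],
    [0, 0, 0, 0, 0, 0],
    [0, 0, 0, 0, 0, 0],
  ],
)

```text
time_s: 8.65
eef_pos: [0.4801, 0.0303, 0.3128]
tcp_rot: [[0.019, 1.0, 0.0], [1.0, -0.019, -0.0], [-0.0, 0.0, -1.0]]
force: [1.0, 0.2, 0.4]
opening: 0.0501
gripper_force: 0.0
```

```bash
python3 - <<'E'
from plant import bot, cams, readout, job_done
from meas import *
c=cams.calibration("wrist");p,d=cams.capture("wrist");np.savez("w2.npz",d=d,p=p,**c)
s=readout.sense();print(s['eef_pos'])
b=p[:,:,::-1].copy();cv2.imwrite("pics/w2.png",b)
P=meas("w2.npz")
for a,b_ in((.108,.14),(.085,.098),(.098,.108),(.02,.05)):
    m=P[(P[:,2]>a)&(P[:,2]<b_)]
    if a>.09: m=m[m[:,1]>.07]
    if len(m)>4: print(a,len(m),rect(m),np.median(m,0).round(4),"z95",np.percentile(m[:,2],95).round(4))
p,d=cams.capture("top");c=cams.calibration("top")
W=cloud(c,d)[265:325,400:470].reshape(-1,3);m=W[(W[:,2]>.07)&(W[:,2]<.1)&(W[:,1]<-.2)];print("clip in tray",rect(m),np.percentile(m[:,2],[50,95]))
W=cloud(c,d)[230:330,240:350].reshape(-1,3);m=W[(W[:,2]>.108)&(W[:,1]>.07)];print("fin top cam",len(m),rect(m),np.percentile(m[:,2],[50,95]))
E
```

```text
[0.48013173 0.02966292 0.31270208]
0.108 784 [482.5 119.3  45.3  16.1  80.8] [0.4819 0.1153 0.1312] z95 0.1326
0.085 33104 [482.  105.7 211.  143.4  88.5] [0.4759 0.13   0.0886] z95 0.0932
0.098 1400 [482.  114.6  57.9  25.8  88.1] [0.4816 0.1151 0.1054] z95 0.1066
0.02 6000 [385.9 117.4 226.9  34.3  88.5] [0.3836 0.131  0.0225] z95 0.0274
clip in tray [ 4.444e+02 -2.771e+02  1.120e+01  4.420e+01  3.000e-01] [0.08054515 0.0849797 ]
fin top cam 1162 [4.693e+02 1.058e+02 1.220e+02 7.170e+01 1.000e-01] [0.59506017 0.62665707]
```

View pics/w2.png

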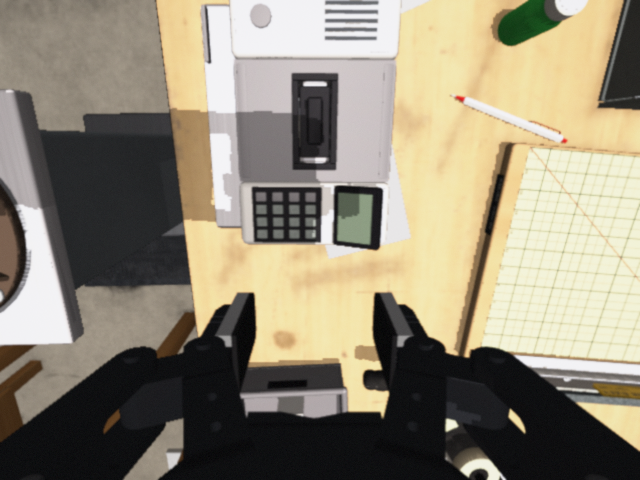

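The wrist view shows the bare cartridge in its bay, with the fin at about (315,122). The body top measures z = 0.106 and the fin top 0.132, both as expected, and the clip is standing in the tray. Next I grip the fin.

Converted, 0.04 m is 0.8, 0.0003 m is 0.006.

Emit:
creep_tool(
  steps=[
    [0.56, 0.006, 0.2, 0, 0, 0],
    [0.6, 0, 0.4, 0, 0, 0],
    [0.54, 0, 0.6, 0, 0, 0],
    [0, 0, 0.8, 0, 0, 0],
    [0, 0, 0.8, 0, 0, 0],
    [0, 0, 0.4, 0, 0, 0],
    [0, 0, 0.24, 0, 0, 0],
    [0, 0, 0.08, 0, 0, 0],
    [0, 0, 0, 0, 0, 0],
    [0, 0, 0, 0, 0, 0],
  ],
  aperture=0.05,
)

```text
time_s: 9.75
eef_pos: [0.483, 0.1147, 0.1373]
tcp_rot: [[0.021, 1.0, 0.002], [1.0, -0.021, 0.0], [0.0, 0.002, -1.0]]
force: [0.5, -0.2, 0.8]
opening: 0.0501
gripper_force: 0.0
```

Emit:
creep_tool(
  steps=[
    [0, 0, 0, 0, 0, 0],
    [0, 0, 0, 0, 0, 0],
    [0, 0, 0, 0, 0, 0],
    [0, 0, 0, 0, 0, 0],
    [0, 0, 0, 0, 0, 0],
    [0, 0, 0, 0, 0, 0],
  ],
  aperture=0.0,
  clamp_n=90,
)

```text
time_s: 10.35
eef_pos: [0.4826, 0.1149, 0.137]
tcp_rot: [[0.021, 1.0, 0.001], [1.0, -0.021, -0.0], [-0.0, 0.001, -1.0]]
force: [-1.3, -0.4, 7.0]
opening: 0.0099
gripper_force: 88.4
```

Converted, 0.003 m is 0.06, -0.001 m is -0.02, -0.042 rad is -0.0535.

Emit:
creep_tool(
  steps=[
    [0.06, 0, -0.02, 0, -0.0535, 0],
    [0.06, 0, -0.02, 0, -0.0535, 0],
    [0, 0, 0, 0, 0, 0],
  ],
)

```text
time_s: 10.65
eef_pos: [0.4828, 0.1214, 0.1391]
tcp_rot: [[0.02, 1.0, -0.0], [0.996, -0.02, -0.086], [-0.086, 0.001, -0.996]]
force: [-1.8, -2.2, 12.4]
opening: 0.0099
gripper_force: 90.3
```

Emit:
creep_tool(
  steps=[
    [0.06, 0, -0.028, 0, -0.0535, 0],
    [0.06, 0, -0.032, 0, -0.0535, 0],
    [0, 0, 0, 0, 0, 0],
    [0, 0, 0, 0, 0, 0],
  ],
)

```text
time_s: 11.05
eef_pos: [0.4828, 0.1269, 0.1408]
tcp_rot: [[0.02, 1.0, -0.003], [0.986, -0.02, -0.168], [-0.168, 0.0, -0.986]]
force: [0.9, -6.3, 0.3]
opening: 0.01
gripper_force: 89.4
```

```bash
python3 - <<'E'
from plant import bot, cams, readout, job_done
from h import *
p,d=cams.capture("scene");cv2.imwrite("pics/s3.png",cv2.resize(p[200:370,250:450,::-1],None,fx=3.5,fy=3.5,interpolation=2))
E
```

```text
(no output)
```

View pics/s3.png

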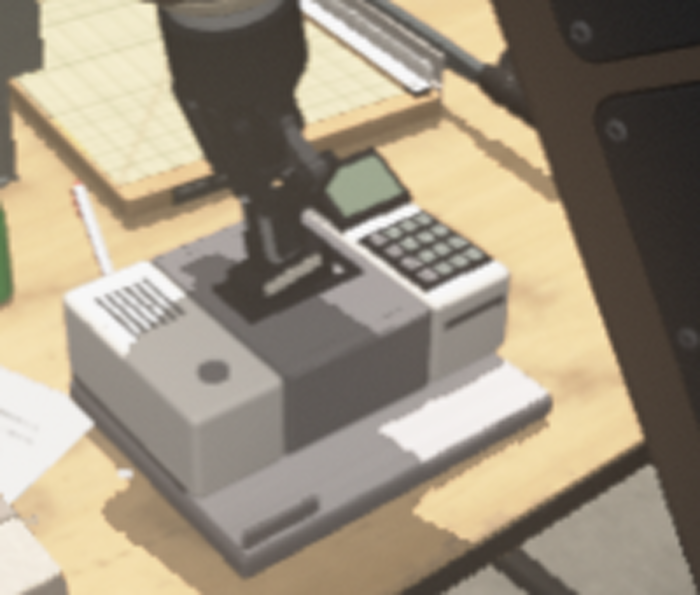

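The picture shows the machine standing square, and the fin in the fingers tipped about 10° with it. Now I'll stroke the other way, pulling lightly upward.

Converted, -0.003 m is -0.06, -0.0009 m is -0.018, 0.042 rad is 0.0535.

Emit:
creep_tool(
  steps=[
    [-0.06, 0, -0.008, 0, 0.0535, 0],
    [-0.06, 0, -0.012, 0, 0.0535, 0],
    [-0.06, 0, -0.014, 0, 0.0535, 0],
    [-0.06, 0, -0.018, 0, 0.0535, 0],
    [0, 0, 0, 0, 0, 0],
  ],
)

```text
time_s: 11.6
eef_pos: [0.4823, 0.1157, 0.1448]
tcp_rot: [[0.023, 1.0, 0.0], [1.0, -0.023, 0.003], [0.003, 0.0, -1.0]]
force: [-2.0, 9.4, 1.7]
opening: 0.0095
gripper_force: 91.8
```

Emit:
creep_tool(
  steps=[
    [-0.06, 0, -0.02, 0, 0.0535, 0],
    [-0.06, 0, -0.024, 0, 0.0535, 0],
    [0, 0, 0, 0, 0, 0],
  ],
)

```text
time_s: 11.9
eef_pos: [0.4823, 0.1094, 0.1473]
tcp_rot: [[0.022, 1.0, 0.003], [0.996, -0.022, 0.087], [0.087, 0.001, -0.996]]
force: [-4.2, 4.3, 14.5]
opening: 0.01
gripper_force: 93.3
```

Emit:
creep_tool(
  steps=[
    [-0.06, 0, -0.028, 0, 0.0535, 0],
    [-0.06, 0, -0.03, 0, 0.0535, 0],
    [0, 0, 0, 0, 0, 0],
    [0, 0, 0, 0, 0, 0],
  ],
)

```text
time_s: 12.3
eef_pos: [0.4822, 0.1041, 0.1493]
tcp_rot: [[0.022, 1.0, 0.004], [0.985, -0.022, 0.17], [0.17, 0.0, -0.985]]
force: [-0.4, 11.0, 4.6]
opening: 0.0095
gripper_force: 92.0
```

Converted, 0.003 m is 0.06, -0.001 m is -0.02, -0.042 rad is -0.0535.

Emit:
creep_tool(
  steps=[
    [0.06, 0, -0.01, 0, -0.0535, 0],
    [0.06, 0, -0.014, 0, -0.0535, 0],
    [0.06, 0, -0.016, 0, -0.0535, 0],
    [0.06, 0, -0.02, 0, -0.0535, 0],
    [0, 0, 0, 0, 0, 0],
  ],
)

```text
time_s: 12.8
eef_pos: [0.4825, 0.1155, 0.1533]
tcp_rot: [[0.019, 1.0, 0.001], [1.0, -0.019, -0.0], [-0.0, 0.001, -1.0]]
force: [-0.4, -2.4, 2.8]
opening: 0.0099
gripper_force: 89.7
```

Emit:
creep_tool(
  steps=[
    [0.06, 0, -0.022, 0, -0.0535, 0],
    [0.06, 0, -0.026, 0, -0.0535, 0],
    [0.06, 0, -0.028, 0, -0.0535, 0],
    [0.06, 0, -0.032, 0, -0.0535, 0],
    [0, 0, 0, 0, 0, 0],
    [0, 0, 0, 0, 0, 0],
  ],
)

```text
time_s: 13.4
eef_pos: [0.4827, 0.1274, 0.1575]
tcp_rot: [[0.02, 1.0, -0.003], [0.986, -0.021, -0.165], [-0.165, 0.0, -0.986]]
force: [-0.9, 3.0, 2.9]
opening: 0.0094
gripper_force: 88.6
```

```bash
python3 - <<'E'
from plant import bot, cams, readout, job_done
from h import *
p,d=cams.capture("scene");cv2.imwrite("pics/s4.png",cv2.resize(p[210:320,280:400,::-1],None,fx=5,fy=5,interpolation=2))
E
```

```text
(no output)
```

View pics/s4.png

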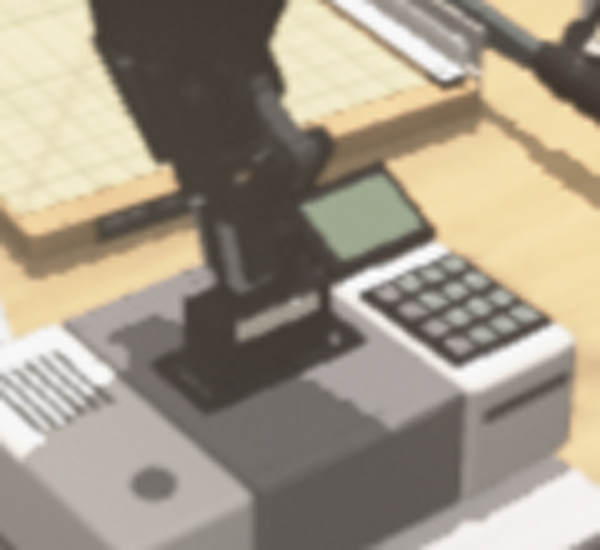

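The cartridge body now stands visibly out of the bay, tipped with the gripper, and the machine hasn't moved. By the geometry both ends are past their catches. I'll level it and rise slowly, watching the force.

Converted, -0.003 m is -0.06, -0.001 m is -0.02, 0.042 rad is 0.0535.

Emit:
creep_tool(
  steps=[
    [-0.06, 0, -0.012, 0, 0.0535, 0],
    [-0.06, 0, -0.016, 0, 0.0535, 0],
    [-0.06, 0, -0.02, 0, 0.0535, 0],
    [-0.06, 0, -0.02, 0, 0.0535, 0],
    [0, 0, -0.04, 0, 0, 0],
    [0, 0, 0, 0, 0, 0],
  ],
)

```text
time_s: 14.05
eef_pos: [0.4826, 0.1153, 0.1645]
tcp_rot: [[0.022, 1.0, 0.001], [1.0, -0.022, -0.0], [-0.0, 0.001, -1.0]]
force: [0.1, 2.2, 3.1]
opening: 0.0095
gripper_force: 88.9
```

Emit:
creep_tool(
  steps=[
    [0, 0, -0.06, 0, 0, 0],
    [0, 0, -0.06, 0, 0, 0],
    [0, 0, 0, 0, 0, 0],
  ],
)

```text
time_s: 14.35
eef_pos: [0.4827, 0.1158, 0.1707]
tcp_rot: [[0.021, 1.0, 0.001], [1.0, -0.021, -0.0], [-0.0, 0.001, -1.0]]
force: [-0.4, 2.4, 7.3]
opening: 0.007
gripper_force: 88.5
```

```bash
python3 - <<'E'
from plant import bot, cams, readout, job_done
from h import *
s=readout.sense();print(s['opening'],s['gripper_force'],s['force'])
p,d=cams.capture("scene");cv2.imwrite("pics/s5.png",cv2.resize(p[200:310,280:400,::-1],None,fx=5,fy=5,interpolation=2))
E
```

```text
0.00699580050388955 88.52792831137776 [-0.44454095  2.35388731  7.33515571]
```

View pics/s5.png

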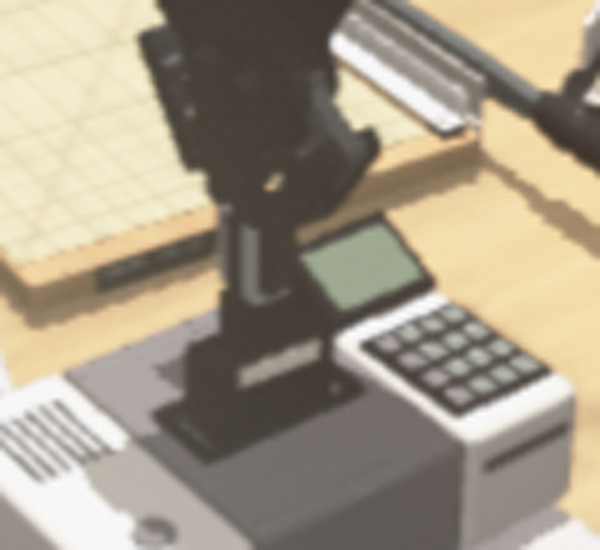

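The picture shows the fingers have slid up near the top of the fin, so the cartridge is still caught. I'll measure how it stands, then regrip lower.

```bash
python3 - <<'E'
from plant import bot, cams, readout, job_done
from h import *
for n in("scene","wrist"):
    c=cams.calibration(n);p,d=cams.capture(n)
    P=cloud(c,d).reshape(-1,3);P=P[(d.ravel()>.1)&(abs(P[:,0]-.482)<.0135)&(abs(P[:,1]-.115)<.038)&(P[:,2]>.096)&(P[:,2]<.2)]
    print(n,len(P))
    for y in np.arange(.079,.153,.006):
        m=P[(P[:,1]>=y)&(P[:,1]<y+.006)]
        if len(m)>2: print(round(y+.003,3),len(m),np.percentile(m[:,2],[5,25,50,75,95]).round(4))
E
```

```text
scene 688
0.088 19 [0.1041 0.1141 0.1206 0.1214 0.1222]
0.094 18 [0.0989 0.1127 0.1202 0.1214 0.1234]
0.1 44 [0.1022 0.1201 0.1259 0.1378 0.1457]
0.106 38 [0.0997 0.1216 0.1286 0.1373 0.195 ]
0.112 43 [0.0993 0.1209 0.1289 0.1379 0.1942]
0.118 52 [0.1029 0.1211 0.1303 0.1423 0.1928]
0.124 202 [0.1087 0.1474 0.1631 0.1777 0.1934]
0.13 121 [0.1051 0.1246 0.1382 0.159  0.1953]
0.136 47 [0.0987 0.1114 0.1216 0.1232 0.1244]
0.142 95 [0.099  0.1055 0.1129 0.1193 0.1238]
0.148 9 [0.0977 0.0981 0.0987 0.1035 0.1108]
wrist 9871
0.094 20 [0.1456 0.1459 0.1462 0.1464 0.1469]
0.1 190 [0.146  0.1465 0.1469 0.1473 0.1478]
0.106 460 [0.1466 0.1473 0.1721 0.192  0.1967]
0.112 721 [0.1467 0.1481 0.1826 0.192  0.1949]
0.118 853 [0.121  0.1225 0.1487 0.1829 0.1926]
0.124 1758 [0.1215 0.1483 0.165  0.1796 0.1899]
0.13 3874 [0.1222 0.147  0.1734 0.1917 0.1986]
0.136 632 [0.1213 0.122  0.1224 0.1228 0.1233]
0.142 1187 [0.1002 0.1096 0.1196 0.1224 0.1233]
0.148 176 [0.0965 0.0974 0.0979 0.0986 0.0994]
```

Converted, 0.0095 m is 0.19, 0.009 m is 0.18.

Emit:
creep_tool(
  steps=[
    [0, 0, 0, 0, 0, 0],
    [0, 0, 0, 0, 0, 0],
    [0, 0, 0.18, 0, 0, 0],
    [0, 0, 0.19, 0, 0, 0],
    [0, 0, 0, 0, 0, 0],
    [0, 0, 0, 0, 0, 0],
  ],
  aperture=0.03,
)

```text
time_s: 15.1
eef_pos: [0.4823, 0.1155, 0.1511]
tcp_rot: [[0.021, 1.0, -0.001], [1.0, -0.021, -0.0], [-0.0, -0.001, -1.0]]
force: [0.1, 0.2, -0.4]
opening: 0.03
gripper_force: 0.0
```

Emit:
creep_tool(
  steps=[
    [0, 0, 0, 0, 0, 0],
    [0, 0, 0, 0, 0, 0],
    [0, 0, 0, 0, 0, 0],
    [0, 0, 0, 0, 0, 0],
    [0, 0, 0, 0, 0, 0],
  ],
  aperture=0.0,
  clamp_n=120,
)

```text
time_s: 15.6
eef_pos: [0.4827, 0.1156, 0.152]
tcp_rot: [[0.021, 1.0, 0.001], [1.0, -0.021, -0.0], [0.0, 0.001, -1.0]]
force: [0.4, -1.7, 3.6]
opening: 0.0092
gripper_force: 117.5
```

Converted, 0.0027 m is 0.054, -0.0012 m is -0.024, -0.042 rad is -0.0535.

Emit:
creep_tool(
  steps=[
    [0.054, 0, -0.024, 0, -0.0535, 0],
    [0.054, 0, -0.026, 0, -0.0535, 0],
    [0.054, 0, -0.03, 0, -0.0535, 0],
    [0.054, 0, -0.032, 0, -0.0535, 0],
    [0, 0, 0, 0, 0, 0],
  ],
)

```text
time_s: 16.1
eef_pos: [0.4826, 0.1276, 0.1565]
tcp_rot: [[0.02, 1.0, -0.003], [0.986, -0.02, -0.168], [-0.168, 0.0, -0.986]]
force: [1.0, 0.9, 1.6]
opening: 0.0094
gripper_force: 118.4
```

Emit:
creep_tool(
  steps=[
    [-0.054, 0, -0.016, 0, 0.0535, 0],
    [-0.054, 0, -0.018, 0, 0.0535, 0],
    [-0.054, 0, -0.02, 0, 0.0535, 0],
    [-0.054, 0, -0.022, 0, 0.0535, 0],
    [-0.054, 0, -0.024, 0, 0.0535, 0],
    [-0.054, 0, -0.026, 0, 0.0535, 0],
    [-0.054, 0, -0.028, 0, 0.0535, 0],
    [0, 0, 0, 0, 0, 0],
  ],
)

```text
time_s: 16.9
eef_pos: [0.4821, 0.1071, 0.1649]
tcp_rot: [[0.023, 1.0, 0.003], [0.992, -0.023, 0.127], [0.127, -0.0, -0.992]]
force: [0.5, 0.1, -0.8]
opening: 0.0095
gripper_force: 117.8
```

```bash
python3 - <<'E'
from plant import bot, cams, readout, job_done
from h import *
for n in("scene","wrist"):
    c=cams.calibration(n);p,d=cams.capture(n)
    P=cloud(c,d).reshape(-1,3);P=P[(d.ravel()>.1)&(abs(P[:,0]-.482)<.0135)&(abs(P[:,1]-.115)<.038)&(P[:,2]>.096)&(P[:,2]<.2)]
    for y in np.arange(.079,.153,.006):
        m=P[(P[:,1]>=y)&(P[:,1]<y+.006)]
        if len(m)>2: print(n,round(y+.003,3),len(m),np.percentile(m[:,2],[5,25,50,75,95]).round(4))
E
```

```text
scene 0.082 4 [0.1138 0.1253 0.1306 0.1313 0.1315]
scene 0.088 23 [0.1005 0.1207 0.1304 0.1315 0.1321]
scene 0.094 25 [0.0993 0.1097 0.1316 0.1355 0.1943]
scene 0.1 22 [0.0987 0.1085 0.1281 0.1331 0.1398]
scene 0.106 41 [0.1076 0.1211 0.1341 0.1815 0.19  ]
scene 0.112 100 [0.1129 0.1414 0.1724 0.1886 0.1983]
scene 0.118 142 [0.1095 0.1468 0.162  0.1748 0.1904]
scene 0.124 89 [0.1026 0.1266 0.1435 0.1564 0.1619]
scene 0.13 59 [0.099  0.1224 0.1371 0.1403 0.1499]
scene 0.136 50 [0.1036 0.1191 0.1345 0.1378 0.1393]
scene 0.142 134 [0.1    0.1097 0.1203 0.1292 0.1364]
scene 0.148 22 [0.097  0.0986 0.1053 0.1084 0.1157]
wrist 0.094 393 [0.1566 0.1573 0.1579 0.1753 0.1894]
wrist 0.1 803 [0.1576 0.1584 0.1751 0.1849 0.1875]
wrist 0.106 720 [0.1583 0.1592 0.1644 0.1772 0.1866]
wrist 0.112 880 [0.1589 0.16   0.167  0.1777 0.1896]
wrist 0.118 3546 [0.1454 0.1607 0.1742 0.1877 0.1946]
wrist 0.124 1046 [0.1343 0.1354 0.1584 0.1609 0.1617]
wrist 0.13 1147 [0.1348 0.1357 0.1366 0.1465 0.1555]
wrist 0.136 784 [0.1355 0.1362 0.1366 0.1371 0.1376]
wrist 0.142 1110 [0.1119 0.1181 0.1275 0.1356 0.1373]
wrist 0.148 268 [0.0989 0.1044 0.106  0.1122 0.1131]
```

Both ends of the body are now 24 to 31 mm up and the force is near zero, so it's free. I'll level it and lift.

Converted, -0.005 m is -0.1, 0.0027 m is 0.054, -0.042 rad is -0.0535.

Emit:
creep_tool(
  steps=[
    [0.054, 0, -0.02, 0, -0.0535, 0],
    [0.054, 0, -0.02, 0, -0.0535, 0],
    [0.054, 0, -0.02, 0, -0.0535, 0],
    [0, 0, -0.08, 0, 0, 0],
    [0, 0, -0.1, 0, 0, 0],
    [0, 0, 0, 0, 0, 0],
  ],
)

```text
time_s: 17.6
eef_pos: [0.4826, 0.116, 0.1784]
tcp_rot: [[0.021, 1.0, 0.001], [1.0, -0.021, 0.001], [0.001, 0.001, -1.0]]
force: [0.2, -0.5, -1.1]
opening: 0.0093
gripper_force: 117.8
```

Emit:
creep_tool(
  steps=[
    [0, 0, -0.1, 0, 0, 0],
    [0, 0, -0.1, 0, 0, 0],
    [0, 0, -0.08, 0, 0, 0],
    [0, 0, 0, 0, 0, 0],
    [0, 0, 0, 0, 0, 0],
  ],
)

```text
time_s: 18.1
eef_pos: [0.4824, 0.1159, 0.1918]
tcp_rot: [[0.021, 1.0, 0.0], [1.0, -0.021, -0.0], [-0.0, 0.0, -1.0]]
force: [0.4, 0.1, -0.9]
opening: 0.0093
gripper_force: 117.8
```

```bash
python3 - <<'E'
from plant import bot, cams, readout, job_done
from h import *
c=cams.calibration("wrist");p,d=cams.capture("wrist");P=cloud(c,d).reshape(-1,3);P=P[d.ravel()>.1]
Q=P[(abs(P[:,0]-.482)<.018)&(abs(P[:,1]-.115)<.045)&(P[:,2]>.1)&(P[:,2]<.2)]
for y in np.arange(.078,.16,.006):
    m=Q[(Q[:,1]>=y)&(Q[:,1]<y+.006)]
    if len(m)>2: print(round(y+.003,3),len(m),np.percentile(m[:,2],[5,25,50,75,95]).round(4))
m=P[(P[:,2]>.02)&(P[:,2]<.03)&(P[:,0]<.42)&(P[:,0]>.36)&(abs(P[:,1]-.115)<.13)];print("machine track",rect(m))
p,d=cams.capture("scene");cv2.imwrite("pics/s6.png",cv2.resize(p[190:310,270:410,::-1],None,fx=4.5,fy=4.5,interpolation=2))
E
```

```text
0.099 121 [0.1852 0.1856 0.1862 0.1864 0.1869]
0.105 333 [0.1852 0.1858 0.1862 0.1866 0.1874]
0.111 362 [0.1853 0.1858 0.1862 0.1867 0.1915]
0.117 391 [0.1851 0.1858 0.1862 0.1867 0.1908]
0.123 1485 [0.1597 0.1794 0.186  0.1892 0.1958]
0.129 1983 [0.1597 0.175  0.1859 0.1905 0.1981]
0.135 1519 [0.1593 0.1602 0.1656 0.1803 0.1861]
0.141 782 [0.159  0.1598 0.1602 0.1606 0.1612]
0.147 1409 [0.1206 0.1351 0.1443 0.1558 0.1602]
machine track [381.4 120.2 223.4  27.1  88.2]
```

View pics/s6.png

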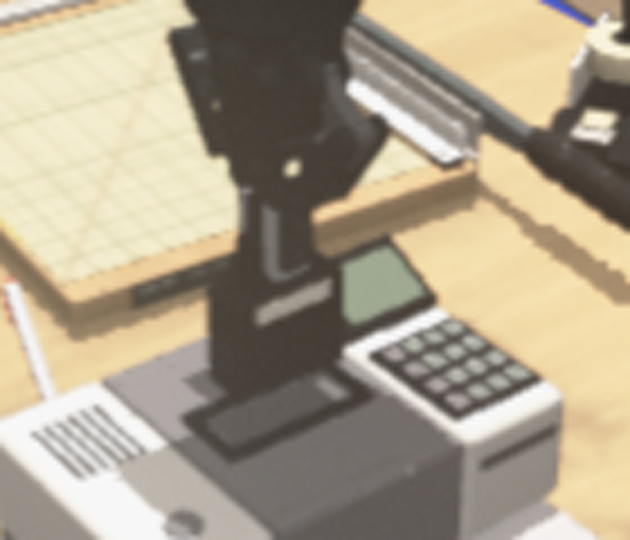

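The cartridge hangs level and clear. Its top is at z = 0.160, which puts its underside about 18 mm above the empty bay. The machine is where it was. I'll let it settle and hand in.

Emit:
creep_tool(
  steps=[
    [0, 0, 0, 0, 0, 0],
    [0, 0, 0, 0, 0, 0],
    [0, 0, 0, 0, 0, 0],
    [0, 0, 0, 0, 0, 0],
  ],
)

```text
time_s: 18.6
eef_pos: [0.4824, 0.116, 0.1916]
tcp_rot: [[0.021, 1.0, -0.0], [1.0, -0.021, -0.0], [-0.0, -0.0, -1.0]]
force: [-0.3, -0.3, -2.4]
opening: 0.0089
gripper_force: 117.8
```

```bash
python3 -c "
from plant import bot, cams, readout, job_done
print(job_done())"
```

```text
the job is handed in; nothing more can be done
None
```

I handed the job in at 18.6 s, with no verdict printed: the clip is in the tray, and the cartridge, rocked free after one regrip when the fingers slipped up the fin, is held level about 18 mm above its bay, with the machine where it was.

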